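# Unscrew the left-hand cap of the fuel-gas port

### The job

Take the red cap with the white notch marks off the fuel-gas port and stand it, mouth down, in the steel tray. Fuel gas has a left-hand thread, so the cap comes loose clockwise seen from above: ease it round, feel that it gives and climbs, and go on only until it comes free, without forcing it round, pulling hard against the thread or pressing it down; then lift it straight off and set it down gently, not dropping it. Do not touch the port with the white cap, and leave the things standing around where they are.

Things in the scene. Friction and masses are not known exactly. Their poses are not given: they have to be found in the camera images.
- fuel_port: Port of the fuel gas, fixed to the worktop: square aluminium foot 84 x 84 x 14 mm with a red ring and an upright brass spigot with a coarse LEFT-HAND thread, 38 mm across, hidden under the red cap at first. Origin: centre of the foot's underside, z up. Cap and port may press on each other with a few newtons; over 45 N does damage.
- red_cap: Loose red plastic cap, about 80 g, 48 mm across, 58 mm high overall, screwed on the spigot at first. Origin: centre of its skirt's open lower edge (26 to 30 mm above the worktop while screwed on), z up along its axis. Its lid, with 12 white notch marks round the rim, reaches 28 mm above the origin.
- air_port: Port of the compressed air, fixed, the same foot with a blue ring and the same form of cap with bar grip (48 mm across, top 84 mm above the worktop), but the cap is white and has no notches. Not to be touched. Origin: centre of the foot's underside.
- tray: Shallow square steel tray, 130 x 130 mm outside, 16 mm high, walls and floor 3 mm thick, does not move. Origin: centre of its underside; inner floor 3 mm above it.
- spigot_top (a point): Middle of the spigot's top, 46 mm above the worktop. The cap climbs 3.7 mm per rad turned clockwise and comes free after 0.45 to 1.4 rad: how tight it was is not visible, only felt. Till then the thread holds a pull; a sprung seal pushes the cap up, 10 N when fully tight. 0.15 rad past the release, if not lifted, it meets a hard stop; counter-clockwise it tightens to a hard stop.
- bar_top (a point): Middle of the top of the red cap's bar grip, 58 mm above the cap's origin. The bar is 42 mm long along the cap's x and 14 mm thick along its y, flat-sided, 30 mm tall above the lid: to be gripped across its thickness from above.
- fuse_box: Small white and blue cardboard box, 36 x 62 x 22 mm, loose bystander. Origin: centre of its underside.
- probe_meter: Hand-held olive meter with a small display, 129 x 64 x 23 mm, lying flat, loose bystander. Origin: about the centre of its underside.
Mind the look-alikes: they are no part of the job. What is meant by the red_cap is not purple, and is the smaller of those in its own colour.

How it is judged (in metres and radians):
On the way:
1. the red cap is unscrewed and lifted clear above its spigot, within 15 mm of its axis and upright (z of red_cap in the frame of fuel_port above 0.045 m and horizontal distance between red_cap and fuel_port below 0.015 m and angle between red_cap's own z axis and vertical below 0.2 rad), for 0.05 s.
At the end, for the whole second after the job is handed in: The red cap stands mouth down, upright within 0.1 rad, flat on the inner floor of the tray (its origin under 6 mm above the tray's underside and within 45 mm of the tray's centre along both tray axes), at rest and released (x of red_cap in the frame of tray between -0.045 and 0.045 m and y of red_cap in the frame of tray between -0.045 and 0.045 m and z of red_cap in the frame of tray below 0.006 m and angle between red_cap's own z axis and vertical below 0.1 rad and linear speed of red_cap below 0.02 m/s and contact force between the fingers and red_cap below 0.1 N); the robot touches nothing.
It fails at once if the cap is forced: contact force between red cap and fuel port over 45 N (turned the wrong way or too far, pulled or pressed hard) (contact force between red_cap and fuel_port above 45 N).
It fails at once if the cap is dropped: moving faster than 0.5 m/s while out of the fingers (linear speed of red_cap above 0.5 m/s and contact force between the fingers and red_cap below 0.1 N).
It fails at once if the air port is touched by the robot or by the red cap (contact force between any of the arm, the fingers, red_cap and air_port above 1 N).
It fails at once if a bystander is moved by more than 15 mm (distance of any of fuse_box, probe_meter from where it was at the start of the episode above 0.015 m).
It also fails if it takes over 67 s, if anything falls off the work surface, if the arm or the gripper's body presses on something with over 40 N, if the wrist force passes 120 N, or if a joint passes its speed limit or range.

### The arm

A 6-joint arm with a two-finger parallel gripper is mounted at the origin on a cart in front of the work surface, level with it; the furniture and walls round the work are solid. World frame = base frame: x ahead of the robot, y to its left, z up, the work surface at z = 0. Lengths are in m, angles in degrees, forces in N, time in s.
With the tool pointing down it reaches from about 0.4 to 0.825 m from the base axis. Payload 7 kg.
Tool frame: the origin (TCP) lies at the very end of the fingers, on their centre line; the grasp point (between the pads) lies 19 mm behind it (ctrl.grasp_offset is the distance from the TCP to the grasp point, in m); z points along the fingers, y is the line along which they close (so a half turn about z gives the same grasp; the last joint's range is limited). The gripper opens to 88 mm and grips with 3 to 60 N. Pads are 19 mm wide; open, the fingers measure 130 mm over their backs; the gripper's body (78 mm by 193 mm) begins 47 mm behind the grasp point.
Start: joints at [-54.654, 20.546, 0.682, 0, -70.136, -16.507], TCP at [0.218, -0.639, 0.227] pointing down, gripper open.
Joint ranges: [-176.03, 176.03], [-82.01, 121.73], [-58.28, 71.71], [-173.87, 95.51], [-174.79, -0.11], [-173.66, 173.66]. Speed limits (degrees/s): [136.94, 136.94, 172.46, 180, 180, 180].

### API

Orientations are given as [roll, pitch, yaw] about the fixed x, y, z axes, in that order (R = Rz(yaw) Ry(pitch) Rx(roll)).
In Python, from plant import ctrl gives the robot as it stands. The module is installed in compiled form; this text tells all that it offers.
- The arm moves only by the tool jog_arm, never from a script. Its argument "plan" is a list that holds one entry, the list of rows, each a list of 7 numbers: the opening, from 0 (shut) to 1 (fully open), then the shift along the tool's x, y, z in m, then the turn, a rotation vector about the tool's x, y, z in degrees. A call has 1 to 20 rows; each row is the pose to reach, as a shift and turn from the pose commanded when the call began, along the tool's axes at that moment; what a row does not reach only later rows make up. A row lasts 1/8 s, in which the tool goes at most 62.5 mm and 10.7 degrees, less where a joint would pass 70% of its speed; a pose out of reach is approached as far as the arm can. A call with a gripper value outside its range is refused whole. The fingers move at their own pace and stop on an object; the grip force is fixed at half the most. Time passes only in rows, so rows that repeat a pose let the fingers close. It gives the time, the measured TCP pose, the force, the opening and the grip force at its end, in the units of the state.
- ctrl.get_obs(): the state, without advancing time (a new reading comes with each control period).
- ctrl.snapshot(name): name is "scene" or "top"; returns a dict with "image" (480x640x3 uint8, red, green, blue), "vertical_fov" (degrees; the focal length in pixels is half the picture's height over the tangent of half this angle, whatever the lens; pixels are square), "cx", "cy" (the principal point, pixels), "R" (3x3) and "t" (3): a world point X has camera coordinates R X + t. Camera axes: x right, y down, z forward; pixel columns grow to the right and rows downward; lengths in m; the calibration is good to about 2 mm. A picture is of the moment at which its call begins. There is no depth.
- ctrl.close_job(): hands the job in; it is judged then, once.
The state is a dict: "clock": time; "joint_pos": joint angles; "qvel": joint speeds; "tau": joint torques, N m; "tool_pos": TCP position; "orientation": TCP orientation; "force": force on the tool from outside, world axes, zero at the start; "moment": the same for the moment, N m; "opening": finger opening in m; "gripper_force": force on a finger pad.
Only numpy, scipy, OpenCV 4.12 (cv2) and the standard library are available. Lean on these libraries where they do the work, as an engineer would, in place of code of your own. Each camera call takes 0.05 s, during which the arm holds its last target. There are 200 camera calls.

## Working session

There is one attempt and no reset: what is moved stays moved. The work goes in short steps, Python scripts to look and compute and a tool call to move; the robot and the scene stay as the last step left them, time stands still between calls to the robot, and variables do not carry over. Pictures are saved under pics/ and viewed, at most 10 in all, crops included, and the job is handed in when it is done.

Besides the shell and the picture viewer there is one more tool, called after "Request:" as a command line: name --argument value ..., lists and objects as JSON in quotes. jog_arm: Moves the arm, as the interface text tells. Its arguments: {"type":"object","properties":{"plan":{"type":"array","items":{"type":"array","items":{"type":"array","items":{"type":"number"}}}}},"required":["plan"]}

```bash
mkdir -p pics
cat > h.py <<'E'
import numpy as np, cv2
from plant import ctrl
def snap(n,f):
    s=ctrl.snapshot(n); cv2.imwrite('pics/'+f,s['image'][:,:,::-1]); return s
def ray(s,u,v,z):
    f=240/np.tan(np.radians(s['vertical_fov'])/2)
    R=np.array(s['R']);t=np.array(s['t']);c=-R.T@t
    d=R.T@np.array([(u-s['cx'])/f,(v-s['cy'])/f,1]); return (c+d*(z-c[2])/d[2])
def proj(s,X):
    f=240/np.tan(np.radians(s['vertical_fov'])/2)
    p=np.array(s['R'])@np.array(X)+np.array(s['t']); return s['cx']+f*p[0]/p[2], s['cy']+f*p[1]/p[2]
E
python3 - <<'E'
from h import *
import pickle
d={}
for n in('top','scene'):
    s=snap(n,n+'0.png'); d[n]=s; print(n,s['vertical_fov'],s['cx'],s['cy'],-np.array(s['R']).T@s['t'])
pickle.dump(d,open('s0.pkl','wb'))
print(ctrl.get_obs())
E
```

```text
top 51.33678022698785 316.4074337172509 231.59439563748265 [ 0.46309767 -0.07149089  1.0861019 ]
scene 56.381486900248035 314.68093876363093 239.58516018960563 [ 0.04955701 -0.5674545   0.577425  ]
{'clock': 0.1, 'joint_pos': array([-5.46557118e+01,  2.05874505e+01,  6.38494200e-01, -1.78830849e-02,
       -7.01364646e+01, -1.65071556e+01]), 'qvel': array([ 0.0393418 , -0.13165936,  0.1056466 ,  0.08169002, -0.02705611,
       -0.07288662]), 'tau': array([-4.00059638e-03, -5.84163845e+01,  2.93751705e+01,  7.01570928e+00,
        1.01038237e-02, -5.39826624e-05]), 'tool_pos': array([ 0.2177744 , -0.63843221,  0.22571056]), 'orientation': array([ 1.79913323e+02, -8.15411454e-03, -1.61168950e+02]), 'force': array([-0.07148216, -0.0200245 ,  0.69220904]), 'moment': array([0.00249734, 0.01074465, 0.011972  ]), 'gripper_force': 0.0, 'opening': 0.0871608691683955}
```

View pics/top0.png

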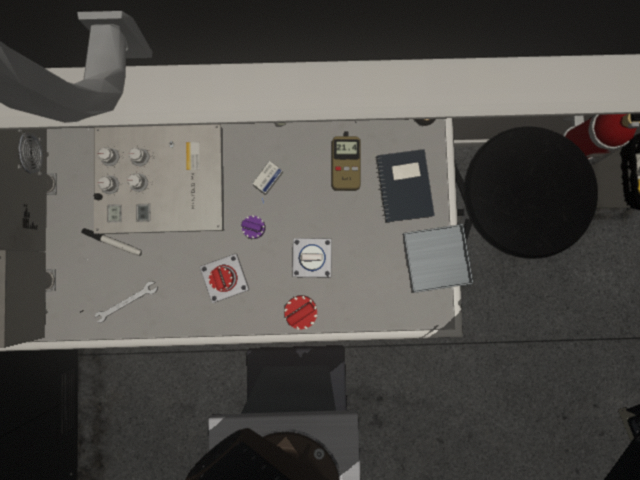

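View pics/scene0.png

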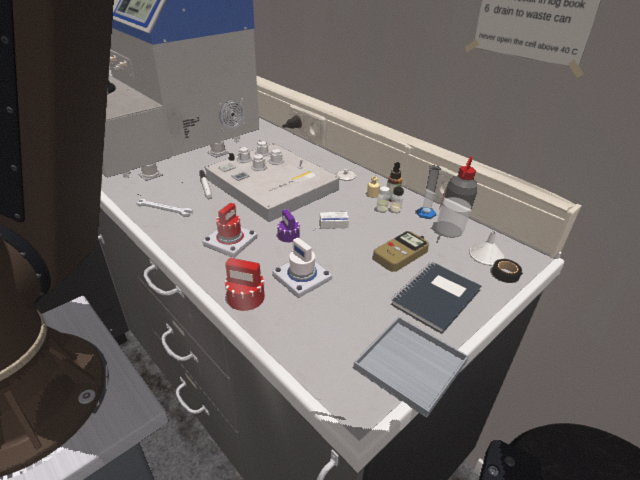

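The top view shows the fuel port with the red cap at about (223,278), the air port at (311,258), the bigger red decoy at (300,313), the purple decoy at (253,227) and the tray at (437,258). Next I'll zoom in on the cap.

Run:
```python
from h import *
import pickle
d=pickle.load(open('s0.pkl','rb'))
a=d['top']['image'][250:306,195:255,::-1]; a=cv2.resize(a,None,fx=8,fy=8,interpolation=cv2.INTER_CUBIC)
b=d['scene']['image'][195:260,195:265,::-1]; b=cv2.resize(b,(int(448*70/65),448),interpolation=cv2.INTER_CUBIC)
b=b[:, :320] if False else b
a=cv2.resize(a,(0,0),fx=.75,fy=.75); b=cv2.resize(b,(0,0),fx=.85,fy=.85)
h=max(a.shape[0],b.shape[0]); 
pad=lambda q:cv2.copyMakeBorder(q,0,h-q.shape[0],0,0,0)
o=np.hstack([pad(a),pad(b)]); print(o.shape,a.shape,b.shape); cv2.imwrite('pics/z.png',o)
t=d['top']
for n,u,v,z in [('foot',225,277,.014),('air',311,258,.014),('tray',437,258,.016),('decoy',300,313,.03),('purple',253,227,.05),('fuse',267,177,.02),('meter',346,163,.02),('ledge',300,336,0)]:
    print(n,ray(t,u,v,z).round(4))
```

```text
(381, 770, 3) (336, 360, 3) (381, 410, 3)
foot [0.4464 0.1163 0.014 ]
air [ 0.4816 -0.0684  0.014 ]
tray [ 0.4738 -0.3385  0.016 ]
decoy [ 0.3669 -0.0422  0.03  ]
purple [0.5488 0.0502 0.05  ]
fuse [0.6585 0.0214 0.02  ]
meter [ 0.6844 -0.1499  0.02  ]
ledge [ 0.3153 -0.0401  0.    ]
```

View pics/z.png

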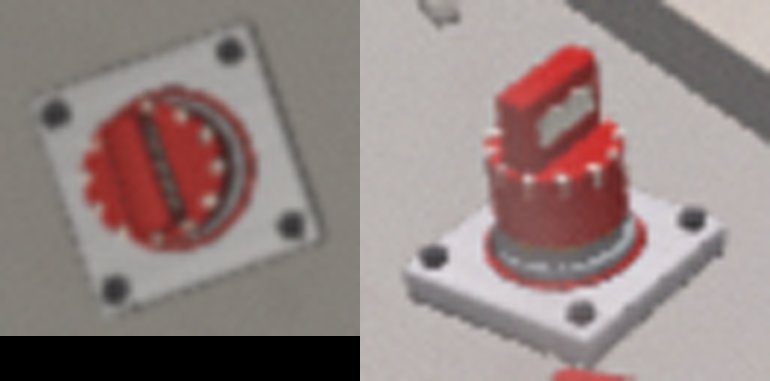

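Run:
```python
from h import *
import pickle
d=pickle.load(open('s0.pkl','rb'));t=d['top'];s=d['scene']
T=lambda x,y:(195+x/6-.4,250+y/6-.4); S=lambda x,y:(195+(x-360)/5.858-.4,195+y/5.858-.4)
c=np.array([ray(t,*T(*p),.014) for p in [(250,22),(33,98),(103,318),(325,240)]]);print('footT',c.mean(0),[np.linalg.norm(c[i]-c[i-1]).round(4) for i in range(4)])
print('footS',(ray(s,*S(405,272),.014)+ray(s,*S(725,232),.014))/2)
print('barT',ray(t,*T(144,168),.086),'barS',ray(s,*S(548,75),.086))
a,b=ray(t,*T(123,116),.086),ray(t,*T(165,219),.086);print('T yaw',np.degrees(np.arctan2(*(a-b)[1::-1])),np.linalg.norm(a-b))
for p,q in [((497,95),(575,45)),((520,105),(600,55))]:
  a,b=ray(s,*S(*p),.086),ray(s,*S(*q),.086);print('S yaw',np.degrees(np.arctan2(*(b-a)[1::-1])),np.linalg.norm(a-b))
# ring (red) and tray contour in top
g=t['image'].astype(int)
tr=[ray(t,*p,.016) for p in [(403,233),(464,225),(471,285),(411,292)]];tr=np.array(tr);print('tray',tr.mean(0),[np.linalg.norm(tr[i]-tr[i-1]).round(4) for i in range(4)])
```

```text
footT [0.44474171 0.11795141 0.014     ] [np.float64(0.0822), np.float64(0.0816), np.float64(0.0821), np.float64(0.0831)]
footS [0.44170291 0.1113515  0.014     ]
barT [0.44669225 0.11641989 0.086     ] barS [0.44485483 0.1158586  0.086     ]
T yaw 21.246542461447987 0.036975119630575835
S yaw 14.372289279456892 0.03968603785419549
S yaw 13.090619074989517 0.03987543913430916
tray [ 0.47246304 -0.33897074  0.016     ] [np.float64(0.1271), np.float64(0.133), np.float64(0.1292), np.float64(0.1295)]
```

Request:
jog_arm --plan '[[[1,-0.294,0.205,0,0,0,0],[1,-0.294,0.205,0,0,0,0],[1,-0.294,0.205,0,0,0,0],[1,-0.294,0.205,0,0,0,0],[1,-0.294,0.205,0,0,0,0],[1,-0.294,0.205,0,0,0,0],[1,-0.294,0.205,0,0,0,0],[1,-0.459,0.642,0.04,0,0,1.8],[1,-0.459,0.642,0.04,0,0,1.8],[1,-0.459,0.642,0.04,0,0,1.8],[1,-0.459,0.642,0.04,0,0,1.8],[1,-0.459,0.642,0.04,0,0,1.8],[1,-0.459,0.642,0.04,0,0,1.8],[1,-0.459,0.642,0.04,0,0,1.8],[1,-0.459,0.642,0.04,0,0,1.8],[1,-0.459,0.642,0.04,0,0,1.8],[1,-0.459,0.642,0.04,0,0,1.8],[1,-0.459,0.642,0.04,0,0,1.8]]]'

```text
clock: 2.35
tool_pos: [0.445, 0.1159, 0.1866]
orientation: [-180.0, -0.0, -163.0]
force: [-0.3, 0.4, -0.0]
opening: 0.0879
gripper_force: 0.0
```

Request:
jog_arm --plan '[[[0.6,0,0,0.04,0,0,0],[0.6,0,0,0.084,0,0,0],[0.6,0,0,0.084,0,0,0],[0.6,0,0,0.084,0,0,0]]]'

```text
clock: 2.85
tool_pos: [0.446, 0.1169, 0.104]
orientation: [-180.0, 0.1, -163.0]
force: [-0.2, 0.1, 0.8]
opening: 0.0551
gripper_force: 0.0
```

Run:
```python
from h import *
s=snap('scene','s1.png'); t=snap('top','t1.png'); o=ctrl.get_obs(); print(o['tool_pos'],o['opening'],o['orientation'])
print(proj(s,o['tool_pos']),proj(s,[.445,.117,.086]))
a=cv2.resize(s['image'][140:250,180:290,::-1],(600,600),interpolation=cv2.INTER_CUBIC)
cv2.imwrite('pics/z1.png',a)
```

```text
[0.44621034 0.11747572 0.10435154] 0.05330269556933677 [ 1.79954902e+02  1.64224184e-01 -1.62967866e+02]
(np.float64(225.92583480272353), np.float64(199.1155597428823)) (np.float64(226.4393249807477), np.float64(207.1497892033709))
```

View pics/z1.png

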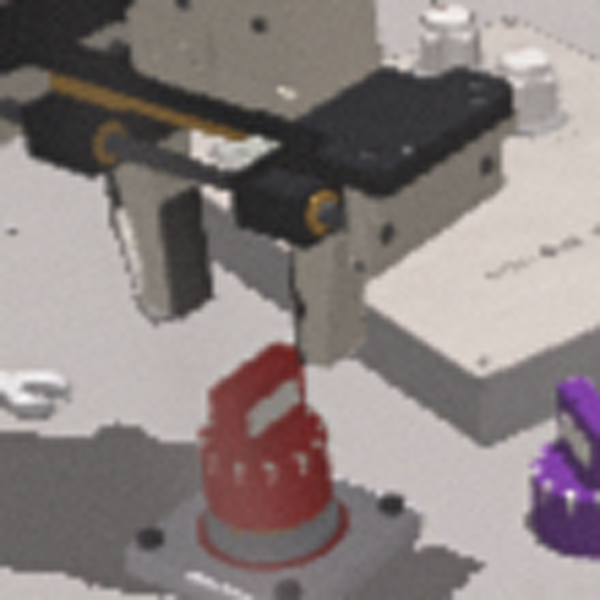

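The crop shows both fingers straddling the bar: tips at (165,320) and (330,360), bar top at (255,372). Next I'll go down and close.

Request:
jog_arm --plan '[[[0.5,0,0,0.02,0,0,0],[0.4,0,0,0.032,0,0,0],[0.3,0,0,0.039,0,0,0],[0.25,0,0,0.04,0,0,0],[0.22,0,0,0.04,0,0,0],[0.2,0,0,0.04,0,0,0],[0.2,0,0,0.04,0,0,0]]]'

```text
clock: 3.82
tool_pos: [0.4452, 0.1171, 0.0628]
orientation: [180.0, 0.0, -163.0]
force: [-0.1, 0.4, 0.1]
opening: 0.0178
gripper_force: 0.0
```

Request:
jog_arm --plan '[[[0.17,0,0,0,0,0,0],[0.15,0,0,0,0,0,0],[0.1,0,0,0,0,0,0],[0.0,0,0,0,0,0,0],[0.0,0,0,0,0,0,0],[0.0,0,0,0,0,0,0]]]'

```text
clock: 4.58
tool_pos: [0.4452, 0.1171, 0.0627]
orientation: [180.0, 0.0, -163.0]
force: [0.6, 1.9, 2.1]
opening: 0.0137
gripper_force: 30.0
```

```bash
cat > o.py <<'E'
from plant import ctrl
o=ctrl.get_obs()
for k in('clock','tool_pos','orientation','force','moment','opening','gripper_force'):print(k,o[k])
E
python3 o.py
```

```text
clock 4.575
tool_pos [0.44523072 0.11711901 0.06266706]
orientation [ 1.79993664e+02  2.29982345e-02 -1.62957897e+02]
force [0.61721522 1.94435675 2.10460452]
moment [ 0.67380197  0.01259762 -0.02044454]
opening 0.013721656880166367
gripper_force 29.997305274009705
```

Request:
jog_arm --plan '[[[0,0,0,-0.0001,0,0,2],[0,0,0,-0.0003,0,0,4],[0,0,0,-0.0004,0,0,6],[0,0,0,-0.0004,0,0,6]]]'

```text
clock: 5.08
tool_pos: [0.4449, 0.1168, 0.0629]
orientation: [-180.0, -0.0, -169.0]
force: [0.3, 0.4, 2.2]
opening: 0.0137
gripper_force: 30.0
```

```bash
python3 o.py
```

```text
clock 5.075
tool_pos [0.44491232 0.11680429 0.06291579]
orientation [-1.79987265e+02 -1.69616341e-02 -1.69004994e+02]
force [0.30114006 0.4348208  2.21979739]
moment [ 0.06035392 -0.04570843  0.00449961]
opening 0.013696413420032163
gripper_force 29.997729063034058
```

Request:
jog_arm --plan '[[[0,0,0,-0.0002,0,0,3.5],[0,0,0,-0.0005,0,0,7],[0,0,0,-0.0007,0,0,10.5],[0,0,0,-0.0009,0,0,14],[0,0,0,-0.0009,0,0,14],[0,0,0,-0.0019,0,0,14],[0,0,0,-0.0019,0,0,14]]]'

```text
clock: 5.95
tool_pos: [0.4446, 0.1168, 0.0642]
orientation: [-180.0, -0.1, 177.1]
force: [1.9, 1.2, -10.7]
opening: 0.0139
gripper_force: 30.0
```

```bash
python3 o.py
```

```text
clock 5.95
tool_pos [0.44460096 0.11681848 0.0641941 ]
orientation [-1.79981661e+02 -5.11297655e-02  1.77059610e+02]
force [  1.91207975   1.15000141 -10.69938615]
moment [ 0.53027273 -0.98989271 -0.04256326]
opening 0.013943547681129624
gripper_force 29.99301016330719
```

Request:
jog_arm --plan '[[[0,0,0,-0.0001,0,0,2],[0,0,0,-0.0003,0,0,4],[0,0,0,-0.0003,0,0,4],[0,0,0,-0.0003,0,0,4]]]'

```text
clock: 6.45
tool_pos: [0.4443, 0.1168, 0.0646]
orientation: [-180.0, -0.1, 173.0]
force: [-1.1, 5.3, -17.9]
opening: 0.0136
gripper_force: 30.0
```

Request:
jog_arm --plan '[[[0,0,0,0.0002,0,0,2],[0,0,0,0.0002,0,0,4],[0,0,0,0.0002,0,0,4],[0,0,0,0.0002,0,0,4]]]'

```text
clock: 6.95
tool_pos: [0.4447, 0.1167, 0.0649]
orientation: [-180.0, -0.0, 169.0]
force: [-3.8, 4.2, -13.1]
opening: 0.0139
gripper_force: 30.0
```

Request:
jog_arm --plan '[[[0,0,0,-0.0001,0,0,2],[0,0,0,-0.0002,0,0,4],[0,0,0,-0.0002,0,0,4],[0,0,0,-0.0002,0,0,4]]]'

```text
clock: 7.45
tool_pos: [0.445, 0.1168, 0.0653]
orientation: [-180.0, 0.0, 165.0]
force: [-4.2, 1.5, -10.8]
opening: 0.0139
gripper_force: 30.0
```

Request:
jog_arm --plan '[[[0,0,0,-0.0001,0,0,2],[0,0,0,-0.0003,0,0,4],[0,0,0,-0.0003,0,0,4],[0,0,0,-0.0003,0,0,4]]]'

```text
clock: 7.95
tool_pos: [0.4456, 0.1172, 0.0658]
orientation: [180.0, 0.0, 161.1]
force: [-2.2, -1.1, -3.9]
opening: 0.0141
gripper_force: 30.0
```

Request:
jog_arm --plan '[[[0,0,0,-0.001,0,0,0],[0,0,0,-0.001,0,0,0],[0,0,0,-0.001,0,0,0]]]'

```text
clock: 8.32
tool_pos: [0.4456, 0.1175, 0.0671]
orientation: [179.9, 0.0, 161.1]
force: [-3.4, 2.0, 1.0]
opening: 0.0134
gripper_force: 30.0
```

```bash
python3 o.py
```

```text
clock 8.325
tool_pos [0.44558274 0.11750938 0.0670536 ]
orientation [1.79931934e+02 4.92382386e-02 1.61058389e+02]
force [-3.4159668   1.96566512  1.02465719]
moment [ 0.69584942  1.32091295 -0.09035116]
opening 0.013434304897589788
gripper_force 29.997723698616028
```

Request:
jog_arm --plan '[[[0,0,0,-0.001,0,0,0],[0,0,0,-0.002,0,0,0],[0,0,0,-0.003,0,0,0],[0,0,0,-0.003,0,0,0]]]'

```text
clock: 8.82
tool_pos: [0.4453, 0.117, 0.0696]
orientation: [180.0, 0.0, 161.0]
force: [-1.3, 2.5, -0.2]
opening: 0.0138
gripper_force: 30.0
```

```bash
python3 - <<'E'
from h import *
s=snap('scene','s2.png')
b=cv2.resize(s['image'][160:250,185:275,::-1],(540,540),interpolation=cv2.INTER_CUBIC)
cv2.imwrite('pics/z2.png',b)
E
python3 o.py
```

```text
clock 8.875
tool_pos [0.44527683 0.11704842 0.06961306]
orientation [1.79988111e+02 1.99038642e-02 1.61046578e+02]
force [-1.86157267  1.15132871  0.14525588]
moment [ 0.47015944  0.62088669 -0.04054051]
opening 0.014029411674781243
gripper_force 29.99654710292816
```

View pics/z2.png

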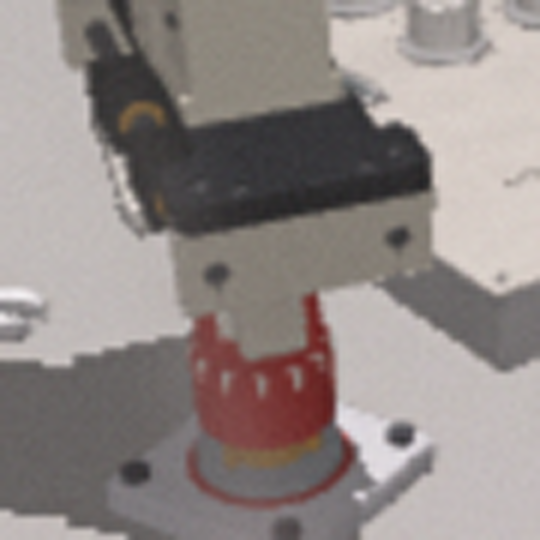

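The brass spigot shows below the skirt at about (270,452) and there is no pull, so the cap is free. Lifting it straight up now.

Request:
jog_arm --plan '[[[0,0,0,-0.005,0,0,0],[0,0,0,-0.012,0,0,0],[0,0,0,-0.02,0,0,0],[0,0,0,-0.03,0,0,0],[0,0,0,-0.045,0,0,0],[0,0,0,-0.065,0,0,0],[0,0,0,-0.085,0,0,0],[0,0,0,-0.105,0,0,0],[0,0,0,-0.105,0,0,0],[0,0,0,-0.105,0,0,0]]]'

```text
clock: 10.12
tool_pos: [0.4447, 0.1168, 0.1742]
orientation: [180.0, -0.0, 161.0]
force: [-1.1, -0.8, -1.2]
opening: 0.014
gripper_force: 30.0
```

Run:
```python
from h import *
o=ctrl.get_obs();y=np.radians(o['orientation'][2]);p=o['tool_pos']
print(p,o['force'],o['orientation'],o['joint_pos'])
X=np.array([np.cos(y),np.sin(y)]);Y=np.array([np.sin(y),-np.cos(y)])
for w in [(.56,-.11),(.4725,-.339)]:
  D=np.array(w)-p[:2];print(w,D@X,D@Y)
```

```text
[0.44468401 0.11684527 0.17419233] [-1.09914642 -0.79355419 -1.1623421 ] [ 1.79998381e+02 -1.88550951e-02  1.61028365e+02] [ 3.93621886e+01  2.47980458e+00 -2.97940277e+01 -1.99834917e-02
 -5.77346899e+01 -1.48323154e+02]
(0.56, -0.11) -0.18279938059692863 -0.1770337242572891
(0.4725, -0.339) -0.17450031627073614 -0.4220406129998503
```

Request:
jog_arm --plan '[[[0,-0.007,-0.017,0,0,0,0],[0,-0.022,-0.053,0,0,0,0],[0,-0.037,-0.089,0,0,0,0],[0,-0.052,-0.125,0,0,0,0],[0,-0.067,-0.161,0,0,0,0],[0,-0.082,-0.197,0,0,0,0],[0,-0.097,-0.233,0,0,0,0],[0,-0.112,-0.269,0,0,0,0],[0,-0.127,-0.305,0,0,0,0],[0,-0.142,-0.341,0,0,0,0],[0,-0.156,-0.377,0,0,0,0],[0,-0.168,-0.406,0,0,0,0],[0,-0.1745,-0.422,0,0,0,0],[0,-0.1745,-0.422,0.03,0,0,0],[0,-0.1745,-0.422,0.07,0,0,0],[0,-0.1745,-0.422,0.1,0,0,0],[0,-0.1745,-0.422,0.115,0,0,0],[0,-0.1745,-0.422,0.115,0,0,0],[0,-0.1745,-0.422,0.115,0,0,0]]]'

```text
clock: 12.5
tool_pos: [0.4737, -0.3391, 0.0606]
orientation: [-180.0, 0.1, 161.1]
force: [0.2, 0.3, -0.7]
opening: 0.0138
gripper_force: 30.0
```

```bash
python3 - <<'E'
from h import *
s=snap('scene','s3.png')
b=cv2.resize(s['image'][260:420,330:490,::-1],(560,560),interpolation=cv2.INTER_CUBIC)
cv2.imwrite('pics/z3.png',b)
E
python3 o.py
```

```text
clock 12.55
tool_pos [ 0.47387646 -0.33911641  0.06079881]
orientation [-1.79990232e+02  1.23542246e-01  1.61066426e+02]
force [-0.61866009 -0.53935243 -0.3888385 ]
moment [-0.04162863 -0.07502884  0.03832466]
opening 0.013655141987574466
gripper_force 29.99674290418625
```

View pics/z3.png

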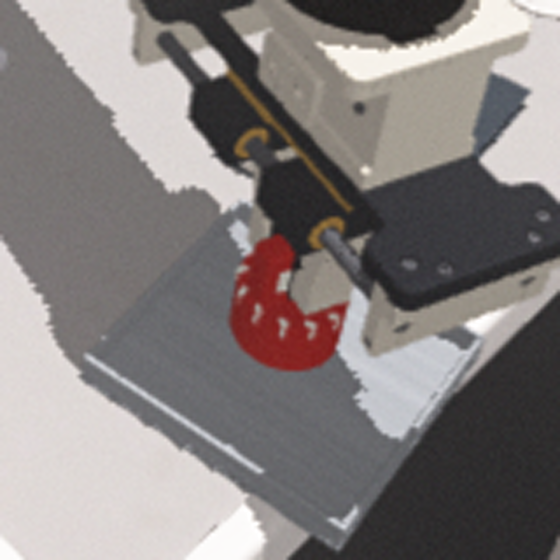

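The cap is held upright over the tray centre, at about (285,305) in the crop. I'll lower it slowly until it touches.

Request:
jog_arm --plan '[[[0,0,0,0.007,0,0,0],[0,0,0,0.013,0,0,0],[0,0,0,0.017,0,0,0],[0,0,0,0.019,0,0,0],[0,0,0,0.02,0,0,0],[0,0,0,0.02,0,0,0]]]'

```text
clock: 13.3
tool_pos: [0.473, -0.3388, 0.0394]
orientation: [-180.0, -0.0, 161.0]
force: [0.2, 0.3, -0.8]
opening: 0.0136
gripper_force: 30.0
```

Request:
jog_arm --plan '[[[0,0,0,0.0005,0,0,0],[0,0,0,0.001,0,0,0],[0,0,0,0.001,0,0,0],[0,0,0,0.001,0,0,0]]]'

```text
clock: 13.8
tool_pos: [0.473, -0.3388, 0.0385]
orientation: [-180.0, 0.0, 161.0]
force: [-1.6, -0.1, -1.4]
opening: 0.014
gripper_force: 30.0
```

Request:
jog_arm --plan '[[[0,0,0,0.0005,0,0,0],[0,0,0,0.001,0,0,0],[0,0,0,0.001,0,0,0],[0,0,0,0.001,0,0,0]]]'

```text
clock: 14.3
tool_pos: [0.473, -0.3388, 0.0375]
orientation: [-180.0, 0.0, 161.0]
force: [-0.1, 0.0, -1.6]
opening: 0.0138
gripper_force: 30.0
```

Request:
jog_arm --plan '[[[0,0,0,0.0005,0,0,0],[0,0,0,0.001,0,0,0],[0,0,0,0.001,0,0,0],[0,0,0,0.001,0,0,0]]]'

```text
clock: 14.8
tool_pos: [0.4731, -0.3388, 0.0368]
orientation: [-180.0, 0.0, 161.1]
force: [-1.3, 2.2, 6.3]
opening: 0.0142
gripper_force: 30.0
```

Contact at 6 N. I'll open a little, then fully, and retreat straight up.

Request:
jog_arm --plan '[[[0.18,0,0,0,0,0,0],[0.22,0,0,0,0,0,0],[0.3,0,0,0,0,0,0],[0.4,0,0,0,0,0,0],[0.45,0,0,0,0,0,0],[0.45,0,0,0,0,0,0],[0.45,0,0,-0.01,0,0,0],[0.45,0,0,-0.03,0,0,0],[0.45,0,0,-0.06,0,0,0],[0.45,0,0,-0.1,0,0,0],[0.45,0,0,-0.15,0,0,0],[0.45,0,0,-0.18,0,0,0],[0.45,0,0,-0.18,0,0,0],[0.45,0,0,-0.18,0,0,0]]]'

```text
clock: 16.55
tool_pos: [0.4726, -0.3386, 0.2165]
orientation: [180.0, 0.0, 161.0]
force: [0.2, -0.4, 0.1]
opening: 0.0395
gripper_force: 0.0
```

```bash
python3 - <<'E'
from h import *
s=snap('scene','s4.png'); cv2.imwrite('pics/z4.png',s['image'][:,:,::-1])
E
python3 o.py
```

```text
clock 16.6
tool_pos [ 0.47237409 -0.33847611  0.21580791]
orientation [ 1.79982581e+02 -6.88458361e-02  1.61030960e+02]
force [-0.43440206 -0.01292037 -0.96696761]
moment [-0.04962911  0.00251225 -0.03215919]
opening 0.03938490781367809
gripper_force 0.0
```

View pics/z4.png

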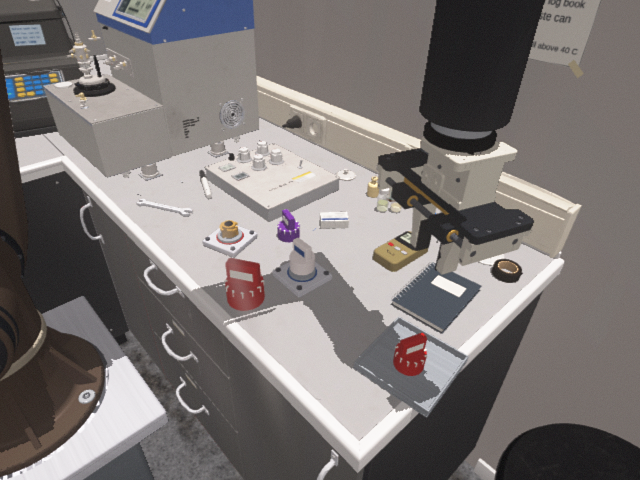

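The red cap stands upright near the middle of the tray, at about (410,355). The spigot is bare at (230,230), and the bystanders are where they were.

```bash
python3 -c "
from plant import ctrl
print(ctrl.close_job())"
```

```text
the job is handed in; nothing more can be done
None
```

The red cap came free after about 36° clockwise, was lifted straight off and now stands mouth down in the tray; the job is handed in at about 17 s, with no verdict reported.

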